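# Set out the coasters at the front of the riser

### The arm

A 7-joint arm with a two-finger parallel gripper is mounted at the origin on a cart in front of the work surface, level with it; the furniture and walls round the work are solid. World frame = base frame: x ahead of the robot, y to its left, z up, the work surface at z = 0. Lengths are in m, angles in degrees, forces in N, time in s.
With the tool pointing down it reaches from about 0.425 to 0.875 m from the base axis. Payload 4.7 kg.
Tool frame: the origin (TCP) lies between the finger pads; the fingertips stand env.tip_reach ahead of it and the grasp point (between the pads) lies 2 mm behind it (env.tip_reach is the distance from the TCP to the fingertips, in m); z points along the fingers, y is the line along which they close (so a half turn about z gives the same grasp; the last joint's range is limited). The gripper opens to 87 mm and grips with 3 to 60 N. Pads are 19 mm wide; open, the fingers measure 117 mm over their backs; the gripper's body (75 mm by 190 mm) begins 51 mm behind the grasp point.
Start: joints at [-64.28, 18.392, -4.016, 83.108, 1.295, 78.541, -3.26], TCP at [0.274, 0.59, 0.24] pointing down, gripper open.
Joint ranges: [-163.93, 163.93], [-17.29, 119.83], [-79.2, 71.16], [3.27, 140.29], [-89.18, 269.18], [5.43, 117.66], [-154.24, 154.24]. Speed limits (degrees/s): [147.25, 147.25, 180, 180, 180, 180, 180].

### API

Orientations are given as [roll, pitch, yaw] about the fixed x, y, z axes, in that order (R = Rz(yaw) Ry(pitch) Rx(roll)).
In Python, from cell import env gives the robot as it stands.
- The arm moves only by the tool move_tool, called after "Emit:" as a command line: name --argument value ..., lists and objects as JSON in quotes. Schema: {"type":"object","properties":{"segments":{"type":"object","properties":{"plan":{"type":"array","items":{"type":"array","items":{"type":"number"},"minItems":5,"maxItems":5},"minItems":1,"maxItems":8}},"additionalProperties":false,"required":["plan"]},"grip_force":{"type":"number"},"only":{"type":"string"},"quiet":{"type":"boolean"},"lines":{"type":"string"}},"required":["segments"],"additionalProperties":false}. segments is an object whose key "plan" holds a list of rows, 1 to 8 of them, each of 5 numbers: dx, dy, dz in normalised numbers (1 is 500 mm), then a turn about the tool's z in normalised numbers (1 is 180 degrees), then the finger opening in m; each row is the pose to reach, as a shift and turn from the pose commanded when the call began, along the tool's axes at that moment; what a row does not reach only later rows make up. A row lasts 1/12 s, in which the tool goes at most 0.0417 m and 7.16 degrees, less where a joint would pass 70% of its speed; a pose out of reach is approached as far as the arm can. The fingers move at their own pace and stop on an object; grip_force is the grip in N (left out, the last holds). Time passes only in rows, so rows that do not move let the fingers close. The tool returns the time, the measured TCP pose, the force, the opening and the grip force at its end. only (a regular expression) keeps the lines of the reply that match it, lines (a string "A,B") keeps lines A to B, and quiet returns only ok. Input that does not fit is refused with a message, and nothing moves.
- env.get_obs(): the state, without advancing time (a new reading comes with each control period).
- env.read_camera(name): name is "scene" or "top" or "wrist"; returns a dict with "color" (384x512x3 uint8, blue, green, red), "fx", "fy", "cx", "cy" (pixels), "world_from_camera" (4x4, takes a point from camera to world coordinates). Camera axes: x right, y down, z forward; pixel columns grow to the right and rows downward; lengths in m; the calibration is good to about 2 mm. A picture is of the moment at which its call begins. There is no depth.
- env.sign_off(): hands the job in; it is judged then, once.
The state is a dict: "time_s": time; "qpos": joint angles; "joint_velocities": joint speeds; "effort": joint torques, N m; "tool_pos": TCP position; "tool_rot": TCP orientation; "force": force on the tool from outside, world axes, zero at the start; "wrist_torque": the same for the moment, N m; "grip_width": finger opening in m; "grasp_force": force on a finger pad.
Only numpy, scipy, OpenCV 4.12 (cv2) and the standard library are available. Lean on these libraries where they do the work, as an engineer would, in place of code of your own. Each camera call takes 0.05 s, during which the arm holds its last target. There are 200 camera calls.

### The job

Three cork coasters lie on the low dark wooden riser, and the middle one already sticks out over the riser's front edge, ready to be taken by its rim. With the fingertips, push the left and the right coaster straight toward the front edge until each sticks out just as far as the middle one, keeping a gap between neighbours. Only slide them, without lifting or tipping any, and leave the middle coaster and the other things where they are.

Things in the scene. Friction and masses are not known exactly. Their poses are not given: they have to be found in the camera images.
- riser: Fixed low serving riser, a flat dark wood board on two end legs, 200 (x) x 380 (y) x 45 (z) mm, its smooth top 45 mm above the work surface. Origin: centre of its underside; x points away from the robot, square to the front edge, y left along it, z up. The front edge, the long edge nearest the robot, is at x = -100 mm of this frame. It may be turned up to about 18 degrees.
- riser_edge (a point): Middle of the riser's front edge, at the height of its top; axes as the riser's. A tall fixed microwave stands behind the left end of the riser, so come in from the front or from above the riser; a fixed box and a jar stand behind its right end.
- coaster_left: Loose round cork coaster, 84 mm in diameter, 8 mm thick, about 60 g, lying flat wholly on the riser, on the left (+y) of the middle one; to be pushed. Origin at the centre of its underside. It slides with dry friction and stops when the push stops.
- coaster_middle: The same kind of coaster, lying between the other two and sticking out 10 to 32 mm over the front edge: it shows how far. It is loose and must stay where it is. Origin at the centre of its underside; at the start its axes are parallel to the riser's.
- coaster_right: The same kind of coaster, lying flat wholly on the riser, on the right (-y) of the middle one; to be pushed. Origin at the centre of its underside.
- tamper: Loose coffee tamper with wooden handle, 58 mm in diameter, 89 mm high, standing left of the riser; leave alone. Origin at the centre of its underside.
- dosing_cup: Loose open steel cup, 62 mm in diameter, 51 mm high, standing left of the riser; leave alone. Origin at the centre of its underside.
- label_roll: Loose white roll, 64 mm in diameter, 26 mm high, lying near the front of the work surface, left of the riser; leave alone. Origin at the centre of its underside.

How it is judged (in metres and radians):
At the end, for the whole second after the job is handed in: The left and the right coaster lie flat and still on the riser, each sticking out over the front edge as far as the middle one to within 6 mm, each on its own side with at least 2 mm between it and the middle one, and the middle one within 6 mm of where it was (x of coaster_left in the frame of coaster_middle between -0.006 and 0.006 m and z of coaster_left in the frame of riser between 0.042 and 0.048 m and angle between each of coaster_left, coaster_right's own z axis and vertical below 0.06 rad and linear speed of each of coaster_left, coaster_right below 0.01 m/s and horizontal distance between each of coaster_left, coaster_right and coaster_middle above 0.086 m and y of coaster_left in the frame of riser above 0 m and x of coaster_right in the frame of coaster_middle between -0.006 and 0.006 m and z of coaster_right in the frame of riser between 0.042 and 0.048 m and y of coaster_right in the frame of riser below 0 m and distance of coaster_middle from where it was at the start of the episode below 0.006 m); the robot touches nothing.
It fails at once if a coaster is lifted more than 8 mm off the riser, or falls off it (z of any of coaster_left, coaster_middle, coaster_right in the frame of riser above 0.053 m or z of any of coaster_left, coaster_middle, coaster_right in the frame of riser below 0.025 m).
It fails at once if a coaster is tipped more than about 11 degrees (angle between any of coaster_left, coaster_middle, coaster_right's own z axis and vertical above 0.2 rad).
It fails at once if the middle coaster is shifted more than 10 mm (distance of coaster_middle from where it was at the start of the episode above 0.01 m).
It fails at once if the tamper, the cup or the roll is displaced more than 15 mm (distance of any of tamper, dosing_cup, label_roll from where it was at the start of the episode above 0.015 m).
It also fails if it takes over 53 s, if anything falls off the work surface, if the arm or the gripper's body presses on something with over 40 N, if the wrist force passes 120 N, or if a joint passes its speed limit or range.

## Working session

There is one attempt and no reset: what is moved stays moved. The work goes in short steps, Python scripts to look and compute and a tool call to move; the robot and the scene stay as the last step left them, time stands still between calls to the robot, and variables do not carry over. Pictures are saved under pics/ and viewed, at most 10 in all, crops included, and the job is handed in when it is done.

```bash
ls; mkdir -p pics; python3 - <<'E'
from cell import env
import cv2,numpy as np
o=env.get_obs();print(o['time_s'],o['tool_pos'],o['tool_rot'],o['grip_width'],env.tip_reach)
for n in("top","scene"):
    c=env.read_camera(n);cv2.imwrite(f"pics/{n}0.png",c["color"])
    np.savez(f"{n}0.npz",**c);print(n,c["fx"],c["fy"],c["cx"],c["cy"],np.round(c["world_from_camera"],4).tolist())
E
```

```text
cell.py
pics
0.0 [0.27361501 0.58901245 0.23842893] [-1.79888221e+02  5.81570764e-03  1.55090127e+02] 0.08698021037423304 0.017
top 388.05123140599073 388.05123140599073 254.74817415411354 195.69679504451466 [[-0.017, -0.9865, 0.1628, 0.3194], [-0.9998, 0.0154, -0.011, 0.0237], [0.0083, -0.1629, -0.9866, 1.0096], [0.0, 0.0, 0.0, 1.0]]
scene 373.4060720112935 373.4060720112935 252.00899438538764 187.1416137274642 [[0.8109, -0.3008, 0.502, 0.0259], [-0.5852, -0.4213, 0.6929, -0.6096], [0.0031, -0.8556, -0.5176, 0.5285], [0.0, 0.0, 0.0, 1.0]]
```

View pics/top0.png

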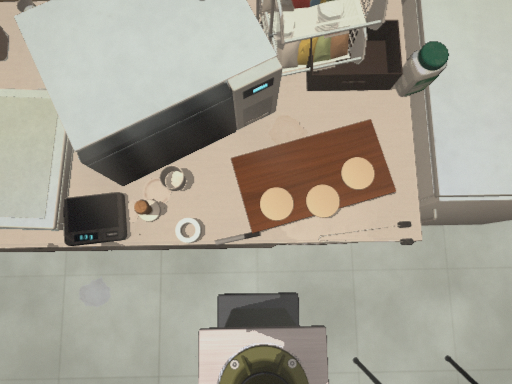

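View pics/scene0.png

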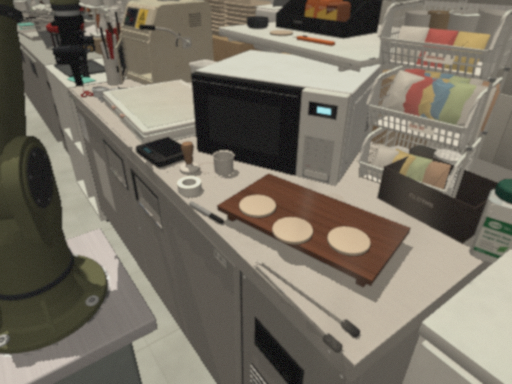

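The top view shows left/middle/right coasters at about (277,204), (323,201) and (358,173). The riser's front edge runs from (249,231) to (395,191). Next: segment the coasters in both views and triangulate.

```bash
cat > h.py <<'E'
import numpy as np,cv2
def load(f): return dict(np.load(f))
def ray(c,uv):
    T=c["world_from_camera"];d=np.array([(uv[0]-c["cx"])/c["fx"],(uv[1]-c["cy"])/c["fy"],1.])
    return T[:3,3],T[:3,:3]@d
def onz(c,uv,z):
    o,d=ray(c,uv);return o+d*(z-o[2])/d[2]
def tri(c1,u1,c2,u2):
    o1,d1=ray(c1,u1);o2,d2=ray(c2,u2)
    s=np.linalg.lstsq(np.c_[d1,-d2],o2-o1,rcond=None)[0]
    a,b=o1+s[0]*d1,o2+s[1]*d2;return (a+b)/2,np.linalg.norm(a-b)
def proj(c,p):
    q=np.linalg.inv(c["world_from_camera"])@np.append(p,1);return np.array([c["fx"]*q[0]/q[2]+c["cx"],c["fy"]*q[1]/q[2]+c["cy"]])
def coasters(c,box,z=.053):
    """cork blobs in box (x0,y0,x1,y1): ellipse centre, world centre at z, fitted radius"""
    x0,y0,x1,y1=box;im=c["color"][y0:y1,x0:x1].astype(int)
    m=((im[...,2]>170)&(im[...,2]-im[...,0]>45)).astype(np.uint8)
    out=[]
    for k in cv2.findContours(m,cv2.RETR_EXTERNAL,cv2.CHAIN_APPROX_NONE)[0]:
        if cv2.contourArea(k)<300: continue
        e=cv2.fitEllipse(k);uv=np.array(e[0])+[x0,y0]
        P=np.array([onz(c,p[0]+[x0,y0],z)[:2] for p in k]);
        A=np.c_[2*P,np.ones(len(P))];s=np.linalg.lstsq(A,(P**2).sum(1),rcond=None)[0]
        out.append((uv,s[:2],np.sqrt(s[2]+s[:2]@s[:2])))
    return sorted(out,key=lambda t:t[0][0])
E
python3 - <<'E'
from h import *
t=load("top0.npz");s=load("scene0.npz")
print(t["color"][204,277],t["color"][150,210],t["color"][180,300])
a=coasters(t,(255,150,380,222));b=coasters(s,(232,188,375,262))
for x in a:print("top",x)
for x in b:print("sc",x)
if len(a)==len(b)==3:
    for x,y in zip(a,b):print(tri(t,x[0],s,y[0]))
cv2.imwrite("pics/tc.png",cv2.resize(t["color"][115:240,225:405],None,fx=4.4,fy=4.4,interpolation=cv2.INTER_CUBIC))
cv2.imwrite("pics/sc.png",cv2.resize(s["color"][165:295,210:415],None,fx=3.9,fy=3.9,interpolation=cv2.INTER_CUBIC))
E
```

```text
[148 189 218] [165 186 202] [ 51  76 118]
top (array([276.07318497, 203.36537552]), array([ 0.45730756, -0.03975867]), np.float64(0.040344576206540486))
top (array([322.27552032, 200.62601089]), array([ 0.46239245, -0.15534731]), np.float64(0.040448913252823716))
top (array([357.2687912, 172.7668705]), array([ 0.53221113, -0.24719714]), np.float64(0.04039828430820326))
sc (array([257.01977921, 204.7253952 ]), array([ 0.45190541, -0.04135516]), np.float64(0.03942350374602259))
sc (array([292.02888107, 229.14017487]), array([ 0.45712964, -0.15652609]), np.float64(0.03960926631868773))
sc (array([348.38182068, 239.4907074 ]), array([ 0.52663852, -0.24762118]), np.float64(0.03988618173854566))
(array([ 0.45593536, -0.03902382,  0.04950189]), np.float64(0.0036729206989962408))
(array([ 0.4611932 , -0.15500263,  0.04933926]), np.float64(0.0034817886489245105))
(array([ 0.53127439, -0.24696606,  0.04942702]), np.float64(0.0035960472163358327))
```

View pics/tc.png

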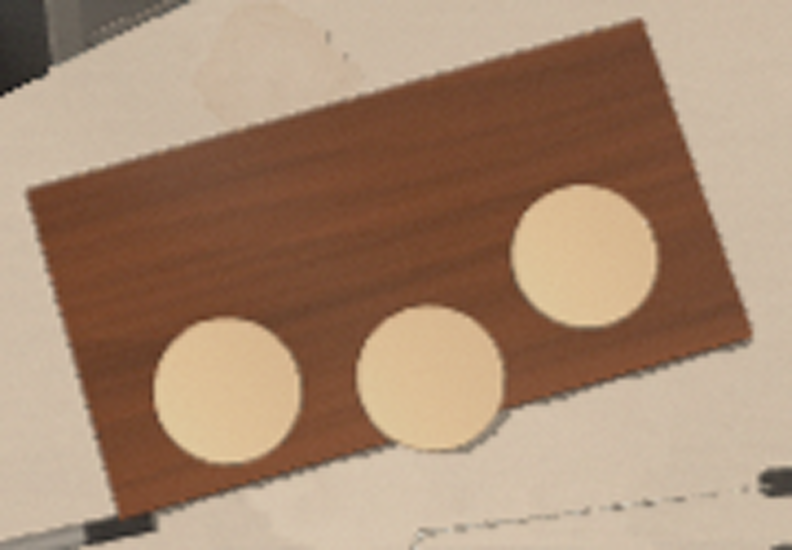

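View pics/sc.png

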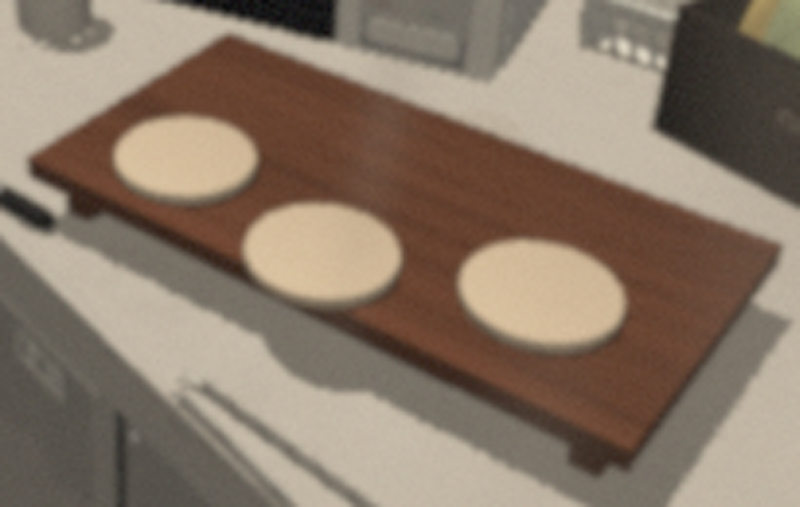

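The crops show the front-edge corners of the riser at (120,516) and (751,339) in the top crop, and the back corners at (27,188) and (642,18). The middle coaster overhangs at (430,450), and both side coasters lie wholly on the board. Next is the riser frame.

```bash
python3 - <<'E'
from h import *
t=load("top0.npz");s=load("scene0.npz")
C=lambda p:(np.array(p)+.5)/4.4-.5+[225,115]
S=lambda p:(np.array(p)+.5)/3.9-.5+[210,165]
tc=[(120,516),(751,339),(642,18),(27,188)];sc=[(32,160),(630,450),(778,245),(228,37)]
P=np.array([onz(t,C(p),.045)[:2] for p in tc]);Q=np.array([onz(s,S(p),.045)[:2] for p in sc])
for p,q in zip(tc,sc):print("tri",tri(t,C(p),s,S(q)))
for n,P in(("top",P),("sc",Q)):
    print(n,P.tolist())
    for a,b in((0,1),(3,2)):
        d=P[a]-P[b];print("len",np.linalg.norm(d),"angle",np.degrees(np.arctan2(-d[0],d[1])))
    print("depth",np.linalg.norm(P[3]-P[0]),np.linalg.norm(P[2]-P[1]))
t_=coasters(t,(255,150,380,222));s_=coasters(s,(232,188,375,262))
for n,P,cs in(("top",P,t_),):pass
for n,c,k,CC,cs in(("top",t,tc,C,t_),("sc",s,sc,S,s_)):
    P=np.array([onz(c,CC(p),.045)[:2] for p in k])
    d=(P[0]-P[1])+(P[3]-P[2]);th=np.arctan2(-d[0],d[1]);ex=np.array([np.cos(th),np.sin(th)]);ey=np.array([-ex[1],ex[0]])
    o=(P[0]+P[1])/2
    print(n,np.degrees(th),o,[(np.round([(x[1]-o)@ex,(x[1]-o)@ey],4)).tolist() for x in cs])
E
```

```text
tri (array([0.38686759, 0.02218456, 0.04024385]), np.float64(0.0025346243686061023))
tri (array([ 0.48297839, -0.34298962,  0.0433885 ]), np.float64(0.0016471576525734393))
tri (array([ 0.67566224, -0.29094265,  0.04351422]), np.float64(0.006145652997577372))
tri (array([0.57811735, 0.07443458, 0.03918792]), np.float64(0.005564221750726356))
top [[0.38766189114279737, 0.02161700061669917], [0.48334773710907786, -0.3429785931417906], [0.6775905316522024, -0.2928228469248174], [0.579005369984512, 0.0727083232308545]]
len 0.376942605851857 angle 14.705290364452388
len 0.37859222186465935 angle 15.09375840398707
depth 0.1980470907176205 0.20061371366510294
sc [[0.38217862070226716, 0.016499299744018203], [0.480597867891421, -0.343542656316615], [0.6698940827332245, -0.2908998405169462], [0.5686749665763133, 0.0669965128805664]]
len 0.3732513340113424 angle 15.28858631221111
len 0.37193428082232954 angle 15.791796527001098
depth 0.19321194465904493 0.1964798285034677
top 14.89994847158791 [ 0.43550481 -0.1606808 ] [[0.0522, 0.1113], [0.0274, -0.0018], [0.0712, -0.1085]]
sc 15.539746725784116 [ 0.43138824 -0.16352168] [[0.0525, 0.1122], [0.0267, -0.0002], [0.0692, -0.1065]]
```

Riser yaw is about 15°. In riser coordinates (from the front edge), the left coaster must move about 25 mm and the right about 44 mm. I'll approach at height, passing in front of the microwave and turning to the riser's axes on the way.

The manual's scale: shifts go in shares of 500 mm and turns go in shares of 180 degrees. Converting my numbers, -0.24 m / 0.5 = -0.48, -0.22 m / 0.5 = -0.44, -40 degrees / 180 = -0.2222.

Emit:
move_tool --segments '{"plan":[[-0.055, -0.06, 0, -0.0278, 0.04], [-0.11, -0.12, 0, -0.0556, 0.04], [-0.165, -0.18, 0, -0.0833, 0.04], [-0.22, -0.24, 0, -0.1111, 0.04], [-0.275, -0.3, 0, -0.1389, 0.04], [-0.33, -0.36, 0, -0.1667, 0.04], [-0.385, -0.42, 0, -0.1944, 0.04], [-0.44, -0.48, 0, -0.2222, 0.04]]}'

```text
time_s: 0.77
tool_pos: [0.3723, 0.277, 0.2392]
tool_rot: [180.0, -0.0, -164.7]
force: [1.8, 0.5, -0.6]
grip_width: 0.0438
grasp_force: 0.0
```

```bash
cat > go.py <<'E'
import sys,numpy as np
from cell import env
from scipy.spatial.transform import Rotation as R
o=env.get_obs();r=R.from_euler('xyz',o['tool_rot'],degrees=True)
for a in sys.argv[1:]:
    d=np.array(list(map(float,a.split(','))))-o['tool_pos'];print(np.round(r.inv().apply(d),4))
print(np.round(o['tool_pos'],4),np.round(o['tool_rot'],2),np.round(o['force'],2),o['time_s'])
E
python3 go.py .38,.2,.24 .43,0,.24 .50,-.03,.2
```

```text
[ 0.0129 -0.0763 -0.0008]
[ 0.0176 -0.2824 -0.0008]
[-0.042  -0.3298  0.0392]
[0.3723 0.277  0.2392] [ 1.8000e+02 -2.0000e-02 -1.6466e+02] [ 1.82  0.5  -0.59] 0.7667
```

Converted, -0.28 m / 0.5 = -0.56, -0.24 m / 0.5 = -0.48.

Emit:
move_tool --segments '{"plan":[[0.008, -0.08, 0, 0, 0.04], [0.016, -0.16, 0, 0, 0.04], [0.022, -0.24, 0, 0, 0.04], [0.028, -0.32, 0, 0, 0.04], [0.032, -0.4, 0, 0, 0.04], [0.036, -0.48, 0, 0, 0.04], [0.036, -0.56, 0, 0, 0.04], [0.036, -0.56, 0, 0, 0.04]]}'

```text
time_s: 1.43
tool_pos: [0.4287, -0.0041, 0.2398]
tool_rot: [-179.9, 0.0, -165.6]
force: [-0.1, 0.8, 0.4]
grip_width: 0.04
grasp_force: 0.0
```

```bash
python3 - <<'E'
from h import *
from cell import env
c=env.read_camera("wrist");np.savez("w1.npz",**c);cv2.imwrite("pics/w1.png",c["color"])
E
```

```text
(no output)
```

View pics/w1.png

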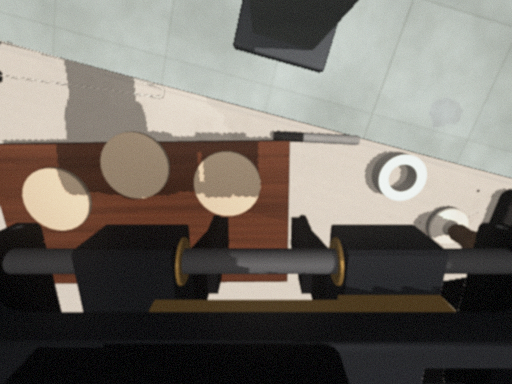

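The wrist view shows left (227,183), middle (134,165) and right (56,198), with the front edge along row ~142 from (0,142) to (289,139). It is square with the tool. Next I measure from it.

```bash
cat >> h.py <<'E'
def wc(c,seeds,z=.053):
    """circle centre from flooded blob per seed pixel (median-filtered, hue/sat/brightness vs wood by local max gradient)"""
    im=c["color"].astype(float);rat=im[...,0]/(im[...,2]+1);out=[]
    m=(rat>.55).astype(np.uint8)*0
    g=cv2.cvtColor(c["color"],cv2.COLOR_BGR2GRAY).astype(float)
    # star-ray edges: strongest radial gradient of gray near the expected radius
    for s in seeds:
        w=onz(c,s,z)[:2]
        for it in range(4):
            P=[]
            for a in np.radians(np.arange(0,360,4)):
                rr=np.arange(.034,.051,.0005)
                uv=np.array([proj(c,[w[0]+r*np.cos(a),w[1]+r*np.sin(a),z]) for r in rr]).astype(np.float32)
                v=cv2.remap(c["color"].astype(np.float32),uv[:,0][None],uv[:,1][None],cv2.INTER_LINEAR)[0]
                k=np.linalg.norm(v[4:]-v[:-4],axis=1);j=k.argmax()
                if k[j]>30:P.append(w+rr[j+2]*np.array([np.cos(a),np.sin(a)]))
            P=np.array(P)
            from scipy.optimize import least_squares
            q=least_squares(lambda q:np.hypot(*(P-q[:2]).T)-q[2],[*w,.042],loss='soft_l1',f_scale=.0007).x;w=q[:2]
        out.append((np.round(w,4),round(q[2],4),len(P)))
    return out
def rel(cs,th=15.1):
    ex=np.array([np.cos(np.radians(th)),np.sin(np.radians(th))]);ey=np.array([-ex[1],ex[0]]);m=cs[1][0]
    return [np.round([(k[0]-m)@ex,(k[0]-m)@ey],4).tolist() for k in cs]
E
python3 - <<'E'
from h import *
w=load("w1.npz");t=load("top0.npz");s=load("scene0.npz")
for n,c,k in(("w",w,[(227,183),(134,165),(56,198)]),("top",t,[(276,203),(322,200.6),(357,173)]),("sc",s,[(257,205),(292,229),(348,239.5)])):
    o=wc(c,k);print(n,o,rel(o))
a=onz(w,(20,142),.045);b=onz(w,(289,140),.045);d=b-a;print(a,b,np.degrees(np.arctan2(-d[0],d[1])))
for p,q in(((227,183),(276,203.4)),((134,165),(322.3,200.6)),((56,198),(357.3,172.8))):print(tri(w,p,t,q))
E
```

```text
w [(array([ 0.4574, -0.0393]), np.float64(0.042), 90), (array([ 0.4627, -0.1548]), np.float64(0.0418), 78), (array([ 0.5323, -0.2467]), np.float64(0.042), 90)] [[0.025, 0.1129], [0.0, 0.0], [0.0433, -0.1069]]
top [(array([ 0.4575, -0.0398]), np.float64(0.0416), 90), (array([ 0.4626, -0.1557]), np.float64(0.0417), 88), (array([ 0.5323, -0.2473]), np.float64(0.0418), 90)] [[0.0253, 0.1132], [0.0, 0.0], [0.0434, -0.1066]]
sc [(array([ 0.4523, -0.041 ]), np.float64(0.0424), 89), (array([ 0.4577, -0.156 ]), np.float64(0.0425), 90), (array([ 0.5271, -0.2474]), np.float64(0.0424), 90)] [[0.0247, 0.1124], [0.0, 0.0], [0.0432, -0.1063]]
[ 0.47045322 -0.29814488  0.045     ] [0.38532931 0.02182248 0.045     ] 14.897854981799362
(array([ 0.4583582 , -0.04008809,  0.04309482]), np.float64(0.00024427954355941874))
(array([ 0.46231352, -0.15584711,  0.05117879]), np.float64(0.0003618179904223658))
(array([ 0.53240538, -0.24905193,  0.04810194]), np.float64(0.0013513342877631326))
```

```bash
python3 go.py .5134,-.0244,.24 .5134,-.0244,.075
```

```text
[-0.0764 -0.0452 -0.0004]
[-0.0764 -0.0452  0.1646]
[0.4281 0.     0.2396] [-1.8000e+02  1.0000e-02 -1.6538e+02] [-0.47  0.53 -0.18] 1.4833
```

Converted, 0.16 m / 0.5 = 0.32, 0.14 m / 0.5 = 0.28, -0.4 degrees / 180 = -0.0022.

Emit:
move_tool --segments '{"plan":[[-0.068, -0.04, 0, -0.0022, 0.04], [-0.136, -0.08, 0, -0.0022, 0.04], [-0.152, -0.09, 0.06, -0.0022, 0.04], [-0.152, -0.09, 0.14, -0.0022, 0.04], [-0.152, -0.09, 0.22, -0.0022, 0.04], [-0.152, -0.09, 0.28, -0.0022, 0.04], [-0.152, -0.09, 0.32, -0.0022, 0.04], [-0.152, -0.09, 0.32, -0.0022, 0.04]]}'

```text
time_s: 2.15
tool_pos: [0.5087, -0.0183, 0.0746]
tool_rot: [179.9, -0.6, -164.4]
force: [-0.6, 0.3, -0.9]
grip_width: 0.0404
grasp_force: 0.0
```

```bash
python3 go.py .5134,-.0244,.066;  python3 - <<'E'
from h import *
from cell import env
c=env.read_camera("wrist");np.savez("w2.npz",**c);cv2.imwrite("pics/w2.png",c["color"])
E
```

```text
[-0.003  -0.0072  0.0086]
[ 0.5087 -0.0183  0.0746] [ 179.91   -0.56 -164.43] [-0.64  0.32 -0.93] 2.15
```

View pics/w2.png

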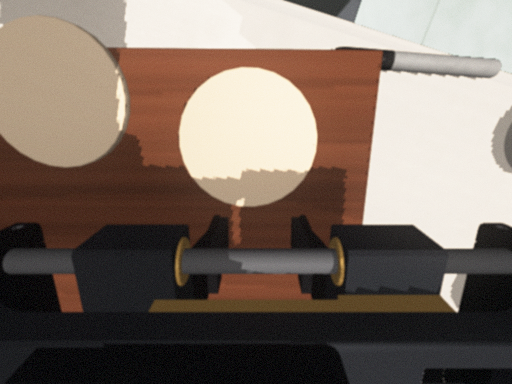

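The wrist view shows the left coaster centred at column 248, with fingers behind it at rows 215+ and columns 218–303. The fingers need a shift of several mm sideways. I'll let it settle and lower step by step.

Emit:
move_tool --segments '{"plan":[[0, 0, 0, 0, 0.04], [0, 0, 0, 0, 0.04], [0, 0, 0, 0, 0.04]]}'

```text
time_s: 2.45
tool_pos: [0.5143, -0.0191, 0.0815]
tool_rot: [-180.0, 0.2, -164.5]
force: [-0.0, -0.4, 0.4]
grip_width: 0.0401
grasp_force: 0.0
```

```bash
python3 go.py .5134,-.0244,.066
```

```text
[ 0.0024 -0.0048  0.0154]
[ 0.5143 -0.0191  0.0815] [-180.      0.21 -164.49] [-0.04 -0.37  0.44] 2.45
```

Converted, 0.013 m / 0.5 = 0.026, -0.005 m / 0.5 = -0.01, 0.4 degrees / 180 = 0.0022.

Emit:
move_tool --segments '{"plan":[[0.004, -0.01, 0.012, 0.0022, 0.04], [0.004, -0.01, 0.02, 0.0022, 0.04], [0.004, -0.01, 0.026, 0.0022, 0.04], [0.004, -0.01, 0.026, 0.0022, 0.04], [0.004, -0.01, 0.026, 0.0022, 0.04]]}'

```text
time_s: 2.87
tool_pos: [0.512, -0.0249, 0.0663]
tool_rot: [180.0, -0.0, -164.9]
force: [0.0, -0.7, 0.0]
grip_width: 0.0399
grasp_force: 0.0
```

Emit:
move_tool --segments '{"plan":[[0, 0, 0.004, 0, 0.04], [0, 0, 0.004, 0, 0.04], [0, 0, 0.004, 0, 0.04]]}'

```text
time_s: 3.12
tool_pos: [0.5123, -0.0248, 0.0645]
tool_rot: [180.0, 0.0, -164.9]
force: [0.6, 0.6, -0.3]
grip_width: 0.04
grasp_force: 0.0
```

```bash
python3 go.py .5134,-.0244,.0655
```

```text
[-0.0012  0.0001 -0.001 ]
[ 0.5123 -0.0248  0.0645] [ 180.     0.  -164.9] [ 0.59  0.63 -0.31] 3.1167
```

Converted, 0.025 m / 0.5 = 0.05, 0.022 m / 0.5 = 0.044.

Emit:
move_tool --segments '{"plan":[[0.01, 0, 0, 0, 0.04], [0.02, 0, 0, 0, 0.04], [0.026, 0, 0, 0, 0.04], [0.032, 0, 0, 0, 0.04], [0.038, 0, 0, 0, 0.04], [0.044, 0, 0, 0, 0.04], [0.05, 0, 0, 0, 0.04], [0.05, 0, 0, 0, 0.04]]}'

```text
time_s: 3.78
tool_pos: [0.4875, -0.0315, 0.0645]
tool_rot: [180.0, -0.0, -164.9]
force: [-0.8, 0.1, -0.0]
grip_width: 0.0404
grasp_force: 0.0
```

Emit:
move_tool --segments '{"plan":[[0, 0, 0, 0, 0.04], [0, 0, 0, 0, 0.04]]}'

```text
time_s: 3.95
tool_pos: [0.4882, -0.0313, 0.0646]
tool_rot: [180.0, 0.0, -164.9]
force: [-0.1, -0.3, 0.1]
grip_width: 0.0398
grasp_force: 0.0Traceback (most recent call last):
```

```bash
python3 - <<'E'
from h import *
from cell import env
c=env.read_camera("wrist");np.savez("w3.npz",**c);cv2.imwrite("pics/w3.png",c["color"])
t=env.read_camera("top");o=wc(t,[(276,210),(322,200.6),(357,173)]);print(o,rel(o));np.savez("t3.npz",**t);cv2.imwrite("pics/t3.png",t["color"])
E
```

```text
  File "<stdin>", line 4, in <module>
  File "h.py", line 44, in wc
    q=least_squares(lambda q:np.hypot(*(P-q[:2]).T)-q[2],[*w,.042],loss='soft_l1',f_scale=.0007).x;w=q[:2]
      ~~~~~~~~~~~~~^^^^^^^^^^^^^^^^^^^^^^^^^^^^^^^^^^^^^^^^^^^^^^^^^^^^^^^^^^^^^^^^^^^^^^^^^^^^^
    return func(*args, **kwargs)
    vector_fun = VectorFunction(
        fun_wrapped,
    ...<6 lines>...
        workers=workers
    )
    self._update_fun()
    ~~~~~~~~~~~~~~~~^^
    self.f = self.fun_wrapped(xp_copy(self.x))
             ~~~~~~~~~~~~~~~~^^^^^^^^^^^^^^^^^
    return np.atleast_1d(self.fun(x))
                         ~~~~~~~~^^^
    return self.f(x, *self.args, **self.kwargs)
           ~~~~~~^^^^^^^^^^^^^^^^^^^^^^^^^^^^^^
  File "h.py", line 44, in <lambda>
    q=least_squares(lambda q:np.hypot(*(P-q[:2]).T)-q[2],[*w,.042],loss='soft_l1',f_scale=.0007).x;w=q[:2]
                                        ~^~~~~~
ValueError: operands could not be broadcast together with shapes (0,) (2,)
```

View pics/w3.png

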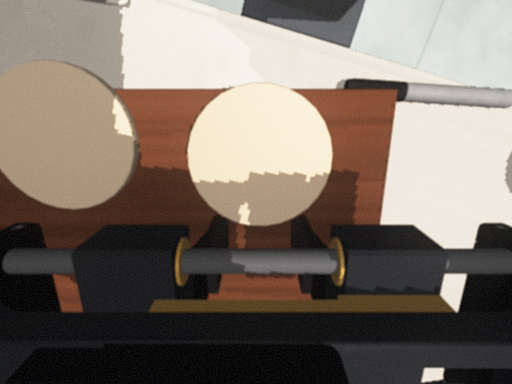

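The left coaster is now at (260,155), its front rim just over the edge (row 89), and the fingers are in contact. The middle coaster is at (66,135).

```bash
python3 - <<'E'
from h import *
w=load("w3.npz");o=wc(w,[(260,155),(66,135),(66,135)]);print(o,rel(o))
a=onz(w,(145,89),.045);b=onz(w,(395,90),.045);d=b-a;print(a,b,np.degrees(np.arctan2(-d[0],d[1])))
E
```

```text
[(array([ 0.4437, -0.0433]), np.float64(0.0417), 87), (array([ 0.4629, -0.1541]), np.float64(0.0408), 83), (array([ 0.4629, -0.1541]), np.float64(0.0408), 83)] [[0.0103, 0.112], [0.0, 0.0], [0.0, 0.0]]
[ 0.42346833 -0.11593247  0.045     ] [0.38701019 0.02107922 0.045     ] 14.900840163855785
```

Converted, 0.0105 m / 0.5 = 0.021, 0.009 m / 0.5 = 0.018.

Emit:
move_tool --segments '{"plan":[[0.006, 0, 0, 0, 0.04], [0.012, 0, 0, 0, 0.04], [0.018, 0, 0, 0, 0.04], [0.021, 0, 0, 0, 0.04], [0.021, 0, 0, 0, 0.04], [0.021, 0, 0, 0, 0.04]]}'

```text
time_s: 4.55
tool_pos: [0.4778, -0.0341, 0.0646]
tool_rot: [180.0, -0.0, -164.9]
force: [0.0, 0.3, 0.7]
grip_width: 0.04
grasp_force: 0.0
```

```bash
python3 - <<'E'
from h import *
from cell import env
w=env.read_camera("wrist");np.savez("w4.npz",**w)
k=[proj(w,p) for p in((.4335,-.046,.053),(.4627,-.1545,.053))];print(k)
o=wc(w,k+k[1:]);print(o,rel(o),env.get_obs()['tool_pos'])
E
```

```text
[array([259.42782638, 159.17593851]), array([ 64.99627653, 159.03164307])]
[(array([ 0.434, -0.046]), np.float64(0.0417), 85), (array([ 0.4629, -0.1547]), np.float64(0.0412), 80), (array([ 0.4629, -0.1547]), np.float64(0.0412), 80)] [[0.0004, 0.1125], [0.0, 0.0], [0.0, 0.0]] [ 0.4778545  -0.03408381  0.06454395]
```

Left is within 0.4 mm. Now retreat and go to the right coaster.

Converted, -0.065 m / 0.5 = -0.13, -0.03 m / 0.5 = -0.06.

Emit:
move_tool --segments '{"plan":[[-0.016, 0, 0, 0, 0.04], [-0.02, 0, -0.06, 0, 0.04], [-0.02, 0, -0.13, 0, 0.04], [-0.02, 0, -0.13, 0, 0.04]]}'

```text
time_s: 4.93
tool_pos: [0.4924, -0.0315, 0.1353]
tool_rot: [-179.9, 0.6, -164.9]
force: [2.5, -0.7, 1.1]
grip_width: 0.0401
grasp_force: 0.0
```

```bash
python3 go.py .5883,-.2319,.13 .5883,-.2319,.075
```

```text
[-0.0403 -0.2185  0.006 ]
[-0.0398 -0.2184  0.061 ]
[ 0.4924 -0.0315  0.1353] [-179.9     0.57 -164.91] [ 2.51 -0.66  1.08] 4.9333
```

Converted, -0.219 m / 0.5 = -0.438, -0.185 m / 0.5 = -0.37.

Emit:
move_tool --segments '{"plan":[[-0.014, -0.074, 0, 0, 0.04], [-0.03, -0.148, 0, 0, 0.04], [-0.044, -0.222, 0, 0, 0.04], [-0.06, -0.296, 0, 0, 0.04], [-0.074, -0.37, 0, 0, 0.04], [-0.09, -0.438, 0, 0, 0.04], [-0.09, -0.438, 0, 0, 0.04], [-0.09, -0.438, 0, 0, 0.04]]}'

```text
time_s: 5.6
tool_pos: [0.5883, -0.2339, 0.1287]
tool_rot: [-179.9, -0.1, -165.1]
force: [-0.4, 0.2, -0.7]
grip_width: 0.0399
grasp_force: 0.0
```

Emit:
move_tool --segments '{"plan":[[0, 0, 0.04, 0, 0.04], [0, 0, 0.08, 0, 0.04], [0, 0, 0.104, 0, 0.04], [0, 0, 0.104, 0, 0.04], [0, 0, 0.104, 0, 0.04]]}'

```text
time_s: 6.02
tool_pos: [0.5879, -0.2299, 0.0771]
tool_rot: [179.9, -0.1, -164.8]
force: [0.5, 0.2, 0.7]
grip_width: 0.0401
grasp_force: 0.0
```

```bash
python3 go.py .5883,-.2319,.0645; python3 - <<'E'
from h import *
from cell import env
w=env.read_camera("wrist");np.savez("w5.npz",**w);cv2.imwrite("pics/w5.png",w["color"])
k=[proj(w,p) for p in((.5323,-.247,.053),(.4627,-.1545,.053))];print(k)
o=wc(w,k+k[1:]);print(o,rel(o))
E
```

```text
[ 0.0001 -0.002   0.0126]
[ 0.5879 -0.2299  0.0771] [ 1.7993e+02 -5.0000e-02 -1.6483e+02] [0.53 0.22 0.67] 6.0167
[array([256.18617695, 135.45869367]), array([445.64585786,  58.75319498])]
[(array([ 0.5319, -0.2471]), np.float64(0.0417), 90), (array([ 0.4644, -0.1558]), np.float64(0.0404), 77), (array([ 0.4644, -0.1558]), np.float64(0.0404), 77)] [[0.0414, -0.1057], [0.0, 0.0], [0.0, 0.0]]
```

View pics/w5.png

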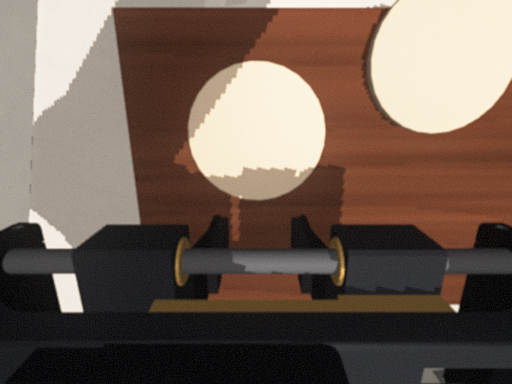

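The right coaster is at (257,131), between the fingers (columns 218–303). Lower and push, stopping about 10 mm short.

Converted, 0.0125 m / 0.5 = 0.025, 0.006 m / 0.5 = 0.012.

Emit:
move_tool --segments '{"plan":[[0, -0.002, 0.012, 0, 0.04], [0, -0.002, 0.025, 0, 0.04], [0, -0.002, 0.025, 0, 0.04], [0, -0.002, 0.025, 0, 0.04]]}'

```text
time_s: 6.4
tool_pos: [0.5881, -0.2321, 0.0648]
tool_rot: [180.0, -0.0, -164.9]
force: [0.8, -0.2, -0.2]
grip_width: 0.0398
grasp_force: 0.0
```

Emit:
move_tool --segments '{"plan":[[0.012, 0, 0, 0, 0.04], [0.02, 0, 0, 0, 0.04], [0.026, 0, 0, 0, 0.04], [0.032, 0, 0, 0, 0.04], [0.038, 0, 0, 0, 0.04], [0.044, 0, 0, 0, 0.04], [0.05, 0, 0, 0, 0.04], [0.056, 0, 0, 0, 0.04]]}'

```text
time_s: 7.07
tool_pos: [0.5613, -0.2395, 0.0652]
tool_rot: [-180.0, 0.0, -164.9]
force: [0.1, -0.2, 0.3]
grip_width: 0.0399
grasp_force: 0.2
```

Emit:
move_tool --segments '{"plan":[[0.006, 0, 0, 0, 0.04], [0.012, 0, 0, 0, 0.04], [0.018, 0, 0, 0, 0.04], [0.024, 0, 0, 0, 0.04], [0.03, 0, 0, 0, 0.04], [0.034, 0, 0, 0, 0.04], [0.034, 0, 0, 0, 0.04], [0.034, 0, 0, 0, 0.04]]}'

```text
time_s: 7.73
tool_pos: [0.5446, -0.244, 0.065]
tool_rot: [180.0, -0.0, -164.9]
force: [-0.1, 0.1, 0.3]
grip_width: 0.0398
grasp_force: 0.0
```

```bash
python3 - <<'E'
from h import *
from cell import env
w=env.read_camera("wrist");np.savez("w6.npz",**w)
k=[proj(w,p) for p in((.5005,-.2555,.053),(.4627,-.1545,.053))];print(k)
o=wc(w,k+k[1:]);print(o,rel(o),env.get_obs()['tool_pos'])
E
```

```text
[array([259.92215093, 159.42898529]), array([448.42346606, 141.76476722])]
[(array([ 0.5006, -0.2559]), np.float64(0.0418), 87), (array([ 0.4627, -0.1558]), np.float64(0.0415), 83), (array([ 0.4627, -0.1558]), np.float64(0.0415), 83)] [[0.0105, -0.1065], [0.0, 0.0], [0.0, 0.0]] [ 0.54469916 -0.24387161  0.06490445]
```

Converted, 0.0105 m / 0.5 = 0.021, 0.009 m / 0.5 = 0.018.

Emit:
move_tool --segments '{"plan":[[0.006, 0, 0, 0, 0.04], [0.012, 0, 0, 0, 0.04], [0.018, 0, 0, 0, 0.04], [0.021, 0, 0, 0, 0.04], [0.021, 0, 0, 0, 0.04], [0.021, 0, 0, 0, 0.04]]}'

```text
time_s: 8.28
tool_pos: [0.5346, -0.2467, 0.0651]
tool_rot: [180.0, 0.0, -164.9]
force: [0.3, 0.4, -0.1]
grip_width: 0.0403
grasp_force: 0.0
```

```bash
python3 - <<'E'
from h import *
from cell import env
w=env.read_camera("wrist");np.savez("w7.npz",**w)
k=[proj(w,p) for p in((.4905,-.2583,.053),(.4627,-.1545,.053))]
o=wc(w,k+k[1:]);print(o,rel(o),env.get_obs()['tool_pos'])
E
```

```text
[(array([ 0.4903, -0.2586]), np.float64(0.0418), 85), (array([ 0.4624, -0.1554]), np.float64(0.0418), 83), (array([ 0.4624, -0.1554]), np.float64(0.0418), 83)] [[0.0001, -0.1069], [0.0, 0.0], [0.0, 0.0]] [ 0.53476788 -0.24662269  0.06508718]
```

Both are in place, so I'll retreat up and sideways and check everything from above.

Converted, -0.16 m / 0.5 = -0.32, -0.15 m / 0.5 = -0.3.

Emit:
move_tool --segments '{"plan":[[-0.016, 0, 0, 0, 0.04], [-0.024, 0, -0.06, 0, 0.04], [-0.03, 0, -0.14, 0, 0.04], [-0.03, 0, -0.22, 0, 0.04], [-0.04, 0.06, -0.3, 0, 0.04], [-0.04, 0.12, -0.32, 0, 0.04], [-0.04, 0.12, -0.32, 0, 0.04], [-0.04, 0.12, -0.32, 0, 0.04]]}'

```text
time_s: 9.0
tool_pos: [0.5402, -0.1808, 0.2266]
tool_rot: [180.0, 0.2, -164.6]
force: [-0.5, 0.1, 0.0]
grip_width: 0.0401
grasp_force: 0.0
```

```bash
python3 - <<'E'
from h import *
from cell import env
w=env.read_camera("wrist");cv2.imwrite("pics/w8.png",w["color"]);s=env.read_camera("scene")
K=[(.434,-.046,.053),(.4627,-.1555,.053),(.4903,-.2586,.053)]
for n,c in(("w",w),("s",s)):
    try:
        o=wc(c,[proj(c,p) for p in K]);print(n,o,rel(o))
    except Exception as e:print(n,e)
E
```

```text
w [(array([ 0.4338, -0.046 ]), np.float64(0.0421), 76), (array([ 0.4623, -0.1555]), np.float64(0.0421), 71), (array([ 0.4903, -0.2585]), np.float64(0.0418), 74)] [[0.001, 0.1131], [0.0, 0.0], [0.0002, -0.1067]]
s [(array([ 0.4292, -0.0469]), np.float64(0.0427), 90), (array([ 0.4577, -0.1561]), np.float64(0.0425), 90), (array([ 0.4855, -0.2588]), np.float64(0.0419), 78)] [[0.0009, 0.1129], [0.0, 0.0], [0.0001, -0.1064]]
```

View pics/w8.png

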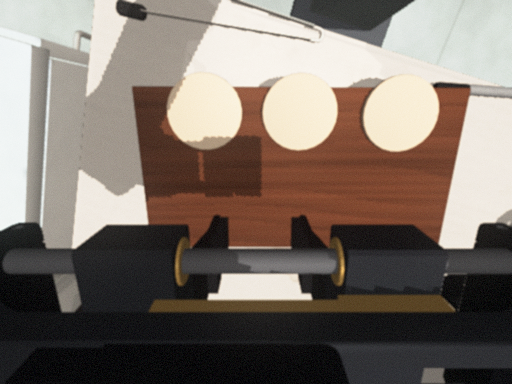

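The three coasters, at (204,111), (300,111) and (400,113), stick out equally over the edge at row 87 and are within about 1 mm of each other. The gaps are clear, the middle one hasn't moved, and the arm is free of everything.

```bash
python3 -c "
from cell import env
print(env.sign_off())"
```

```text
the job is handed in; nothing more can be done
None
```

Job handed in: the left and right coasters now stick out as far as the middle one, to within about 1 mm in both the wrist and scene cameras; the middle coaster stayed put, and the gaps to it are over 20 mm.

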